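# Turn a moulded plaque out of its cavity with a flat lifter

### The job

Take the flat lifter by its black grip and slide its blade in under the orange plaque, keeping it resting lightly on the slot floor. Turn the plaque over with it, away from you, so that it lies ribbed side up and flat on the steel land behind the cavity, then lay the lifter back along its grey pad. The blade is a little bent, so feel your way: never bear hard on mould or plaque, never touch the plaque with the fingers, and leave the other things where they stand.

Things in the scene. Friction and masses are not known exactly. Their poses are not given: they have to be found in the camera images.
- mould: fixed steel mould half, 180 (x) x 110 x 22 mm high; origin at the centre of its underside, x away from the slot end, z up. Cavity 64 x 64 mm, 4 mm deep, from x = -74 to -10 mm. A slot with a level floor, y +-22 mm, z = 14.5 mm, runs in from the end face x = -90 mm, under the plaque's near edge, to a wall at x = -50 mm. Flat land z = 22 mm from x = -10 to 90 mm
- slot_mouth (a point): point on the slot floor, mid-width, at the open end face of the mould (mould x = -90, y = 0, z = 14.5 mm; 3.5 mm below the cavity floor, on which the plaque rests); the slot is open above from here to the cavity, 16 mm on; axes as the mould's
- land_centre (a point): centre of the flat land behind the cavity, on its surface (mould x = 40, y = 0, z = 22 mm); axes as the mould's
- plaque_centre (a point): centre of the orange plastic plaque, 60 x 60 x 6 mm, about 30 g, loose in the cavity with about 2 mm of play on each side and standing 2 mm proud; its z axis points out of its smooth face (up at the start), three white ribs mark its other face (down at the start)
- pad: fixed grey rubber pad, 150 (x) x 80 (y) x 3 mm, origin at the centre of its underside; the lifter lies along its x axis at the start
- lifter_grip (a point): where to grasp the lifter (120 g): centre of its upright black block grip, 18 mm thick (x), 46 mm wide (y), from the blade 28 mm below up to 16 mm above this point, standing across a flat blade; grasp its broad faces, closing along x. x points to the blade's tip, z up. Blade: 36 mm wide, 2 mm thick, from 31 mm behind to 70 mm ahead of this point, its underside 30 mm below it
- pellet_jar: bystander: jar of orange pellets with a blue lid, 57 mm across, 82 mm high; origin at the centre of its underside
- timer: bystander: white bench timer, 62 x 62 x 19 mm; origin at the centre of its underside
- grey_weight: bystander: grey knobbed weight, 48 mm across, 40 mm high; origin at the centre of its underside
- light_bar: bystander: light moulded test bars, 20 x 150 x 12 mm together, along y; origin at the centre of the underside
- lifter: the same lifter, origin on the underside of its blade, 30 mm below the grip point. The blade is stiff, its last 9 mm 30 mm wide and 1.8 mm thick. Use has bent its front part up about a line across it 16 mm ahead of the grip, a different amount each time: the tip, 54 mm on from that line, stands 0.5 to 8 mm above the flat rear; this is not measured

How it is judged:
By the outcome, as a careful person would: the job done as asked, in the order asked, and still so for the second after the job is handed in, with the robot touching nothing.
It also fails if it takes over 67 s, if anything falls off the work surface, if the arm or the gripper's body presses on something with over 40 N, if the wrist force passes 120 N, or if a joint passes its speed limit or range.

### The arm

A 6-joint arm with a two-finger parallel gripper is mounted at the origin on a cart in front of the work surface, level with it; the furniture and walls round the work are solid. World frame = base frame: x ahead of the robot, y to its left, z up, the work surface at z = 0. Lengths are in mm, angles in rad, forces in N, time in s.
With the tool pointing down it reaches from about 350 to 975 mm from the base axis. Payload 7.1 kg.
Tool frame: the origin (TCP) lies at the very end of the fingers, on their centre line; the grasp point (between the pads) lies ctrl.hold_point_z behind it (ctrl.hold_point_z is the distance from the TCP to the grasp point, in mm); z points along the fingers, y is the line along which they close (so a half turn about z gives the same grasp; the last joint's range is limited). The gripper opens to 88 mm and grips with 3 to 60 N. Pads are 20 mm wide; open, the fingers measure 115 mm over their backs; the gripper's body (75 mm by 178 mm) begins 61 mm behind the grasp point.
Start: joints at [-1.191, 0.423, 1.63, -0, 1.089, -0.019], TCP at [242.711, -575.931, 222.675] pointing down, gripper open.
Joint ranges: [-3, 3], [-0.9, 2.11], [0.09, 2.58], [-1.31, 4.45], [0.11, 2.69], [-2.54, 2.54]. Speed limits (rad/s): [2.39, 2.39, 3.01, 3.14, 3.14, 3.14].

### API

Orientations are given as a rotation vector (axis times angle).
In Python, from workcell import ctrl gives the robot as it stands. The module is installed in compiled form; this text tells all that it offers.
- The arm moves only by the shell command python3 -m creep 'ROWS'. ROWS is JSON, a list of rows, each an object with "translation": the shift along the tool's x, y, z in mm, a list of three; "angular": the turn, a rotation vector about the tool's x, y, z in rad, a list of three; "jaw": the opening, from 0 (shut) to 1 (fully open). A call has exactly 8 rows; each row is the pose to reach, as a shift and turn from the pose commanded when the call began, along the tool's axes at that moment; what a row does not reach only later rows make up. A row lasts 1/8 s, in which the tool goes at most 62.5 mm and 10.7 degrees, less where a joint would pass 70% of its speed; a pose out of reach is approached as far as the arm can. A call with a gripper value outside its range is refused whole. The fingers move at their own pace and stop on an object; the grip force is fixed at half the most. Time passes only in rows, so rows that repeat a pose let the fingers close, or fill a call up. It gives the time, the measured TCP pose, the force, the opening and the grip force at its end, in the units of the state.
- ctrl.get_obs(): the state, without advancing time (a new reading comes with each control period).
- ctrl.get_image(name): name is "side" or "top"; returns the picture (400x640x3 uint8, red, green, blue); there is no depth.
- ctrl.camera_info(name): a dict with "camera_matrix" (3x3 intrinsics, pixels), "distortion" ([k1, k2, p1, p2, k3] as OpenCV has them; the pictures are not rectified), "world_from_camera" (4x4, takes a point from camera to world coordinates). Camera axes: x right, y up, looking along -z (the intrinsics and any distortion apply to the point x, -y, -z); pixel columns grow to the right and rows downward; lengths in mm; the calibration is good to about 2 mm. A picture is of the moment at which its call begins. camera_info takes no time and is no camera call.
- ctrl.close_job(): hands the job in; it is judged then, once.
Trained networks look in the newest picture that a camera, given by its name, has taken for a name from the list of things; names that differ only in an ending like _2 or _b are one class to them, and where a whole thing is asked for, a point or a joint stands for the part that bears it (a point fixed in the world has none). Each returns a list of dicts, best first, with "score" (0 to 1); they miss things now and then, are a little off and sometimes report something else, mostly with a low value. They report only what shows in the picture. A call takes as long as a camera call.
- ctrl.look_for(camera, label): "rect" ([left, top, right, bottom] in pixels, round what is visible of it).
The state is a dict: "t": time; "qpos": joint angles; "qvel": joint speeds; "joint_torque": joint torques, N m; "ee_pos": TCP position; "orientation": TCP orientation; "ft_force": force on the tool from outside, world axes, zero at the start; "moment": the same for the moment, N m; "width": finger opening in mm; "grasp_force": force on a finger pad.
Only numpy, scipy, OpenCV 4.12 (cv2) and the standard library are available. Lean on these libraries where they do the work, as an engineer would, in place of code of your own. Each camera call takes 0.05 s, during which the arm holds its last target. There are 200 camera calls.

## Working session

There is one attempt and no reset: what is moved stays moved. The work goes in short steps, Python scripts to look and compute and a shell command to move; the robot and the scene stay as the last step left them, time stands still between calls to the robot, and variables do not carry over. Pictures are saved under pics/ and viewed, at most 10 in all, crops included, and the job is handed in when it is done.

```bash
mkdir -p pics; ls
cat > h.py <<'E'
import numpy as np, cv2
from workcell import ctrl
from scipy.spatial.transform import Rotation as R
def snap(n,f):
    im=ctrl.get_image(n); cv2.imwrite('pics/'+f,im[:,:,::-1]); return im
def cam(n):
    c=ctrl.camera_info(n); return np.array(c['camera_matrix']),np.array(c['distortion'],float),np.array(c['world_from_camera'])
def proj(n,P):
    K,d,T=cam(n); P=np.atleast_2d(np.array(P,float)); q=(P-T[:3,3])@T[:3,:3]; q=q*[1,-1,-1]
    return cv2.projectPoints(q,np.zeros(3),np.zeros(3),K,d)[0][:,0]
def ray(n,uv):
    K,d,T=cam(n); u=cv2.undistortPoints(np.array(uv,float).reshape(-1,1,2),K,d)[:,0]
    v=np.c_[u[:,0],-u[:,1],-np.ones(len(u))]@T[:3,:3].T; return T[:3,3],v
def onz(n,uv,z):
    o,v=ray(n,uv); return o+v*((z-o[2])/v[:,2])[:,None]
def tri(uvs,uvt):
    o1,a=ray('side',uvs);o2,b=ray('top',uvt);out=[]
    for x,y in zip(a,b):
        s=np.linalg.lstsq(np.c_[x,-y],o2-o1,rcond=None)[0];p=o1+s[0]*x;q=o2+s[1]*y;out.append(np.r_[(p+q)/2,np.linalg.norm(p-q)])
    return np.array(out)
E
python3 - <<'E'
from h import *
for n in('side','top'):
    snap(n,n+'0.png'); K,d,T=cam(n); print(n,K[0,0],d,T[:3,3].round(),(-T[:3,2]).round(2))
    for l in ['mould','plaque_centre','pad','lifter_grip','lifter','pellet_jar','timer','grey_weight','light_bar']:
        print(l,[(round(r['score'],2),np.round(r['rect']).tolist()) for r in ctrl.look_for(n,l)][:2])
o=ctrl.get_obs();print(o['t'],ctrl.hold_point_z,o['orientation'],o['ee_pos'])
E
```

```text
pics
side 513.0813724527721 [-0.14749822  0.          0.          0.          0.        ] [ 434. 1156.  942.] [ 0.08 -0.77 -0.63]
mould [(0.9, [247.0, 234.0, 320.0, 278.0])]
plaque_centre [(0.74, [287.0, 240.0, 312.0, 258.0])]
pad [(0.65, [324.0, 288.0, 388.0, 313.0])]
lifter_grip [(0.59, [327.0, 279.0, 367.0, 305.0]), (0.59, [291.0, 239.0, 314.0, 260.0])]
lifter [(0.97, [325.0, 281.0, 370.0, 308.0])]
pellet_jar [(0.61, [335.0, 179.0, 360.0, 210.0])]
timer [(0.79, [274.0, 303.0, 305.0, 341.0])]
grey_weight [(0.64, [365.0, 171.0, 384.0, 189.0])]
light_bar [(0.57, [364.0, 137.0, 393.0, 160.0])]
top 366.85496659839123 [0.01599469 0.         0.         0.         0.        ] [ 462.   79. 1118.] [ 0.07  0.   -1.  ]
mould [(0.81, [257.0, 132.0, 303.0, 203.0])]
plaque_centre [(0.82, [273.0, 167.0, 294.0, 193.0]), (0.24, [254.0, 135.0, 302.0, 199.0])]
pad [(0.87, [221.0, 208.0, 250.0, 256.0]), (0.29, [251.0, 134.0, 302.0, 199.0])]
lifter_grip [(0.89, [225.0, 206.0, 246.0, 240.0])]
lifter [(0.74, [227.0, 211.0, 245.0, 241.0])]
pellet_jar [(0.57, [344.0, 206.0, 363.0, 224.0])]
timer [(0.83, [192.0, 173.0, 217.0, 195.0])]
grey_weight [(0.72, [380.0, 232.0, 404.0, 245.0])]
light_bar [(0.72, [438.0, 221.0, 484.0, 255.0]), (0.4, [272.0, 170.0, 293.0, 192.0])]
1.0 18.700000000000003 [3.07932235e+00 6.22327377e-01 4.23751529e-05] [ 242.74152713 -575.92827325  222.6834075 ]
```

Run:
```python
import cv2,numpy as np
t=cv2.imread('pics/top0.png')[125:265,185:315];s=cv2.imread('pics/side0.png')[225:345,240:400]
cv2.imwrite('pics/tc.png',cv2.resize(t,(780//6*5//1*1-0, 140*5) if 0 else (520,560),interpolation=cv2.INTER_CUBIC))
cv2.imwrite('pics/sc.png',cv2.resize(s,(800,600),interpolation=cv2.INTER_CUBIC))
```

```text
(no output)
```

View pics/tc.png

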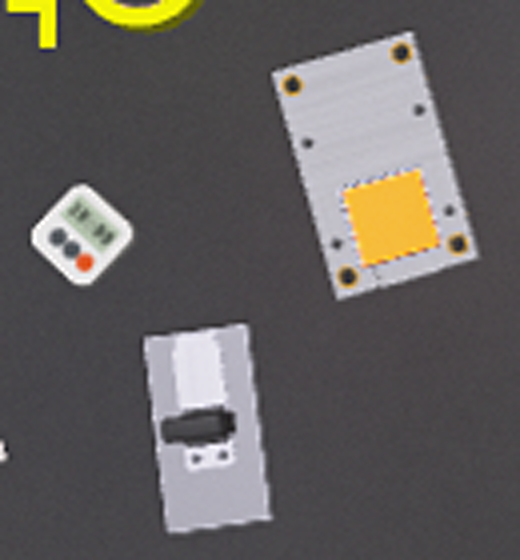

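View pics/sc.png

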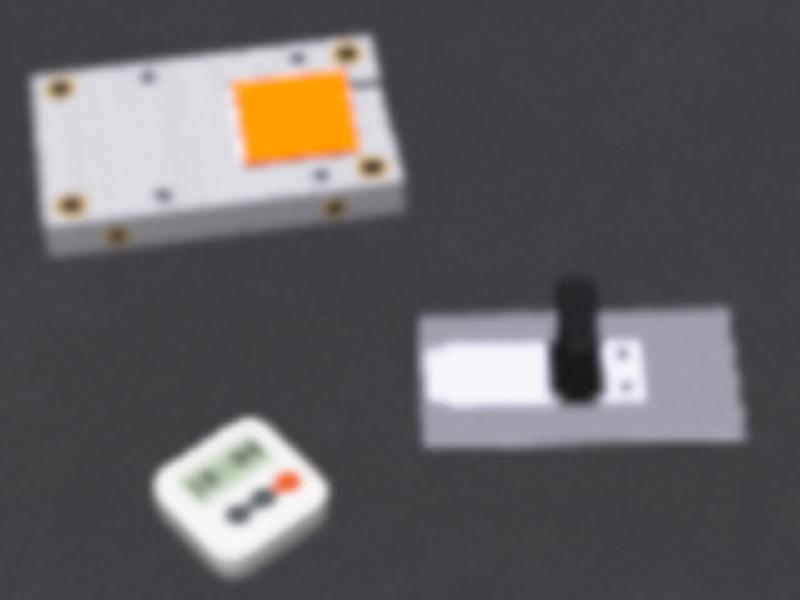

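```bash
cat >> h.py <<'E'
def ft(p,k=4,o=(185,125)): return (np.array(p,float)+.5)/k-.5+o
def fs(p,k=5,o=(240,225)): return (np.array(p,float)+.5)/k-.5+o
from scipy.optimize import least_squares
def fit(obj,s,t,x0,zfree=True):
    obj=np.array(obj,float)
    def pts(x): c,n=np.cos(x[3]),np.sin(x[3]); return obj@np.array([[c,n,0],[-n,c,0],[0,0,1]])+x[:3]
    f=lambda x:np.r_[(proj('side',pts(x))-s).ravel(),(proj('top',pts(x))-t).ravel()]
    r=least_squares(f,x0); return r.x,np.sqrt(np.mean(r.fun**2))
E
python3 - <<'E'
from h import *
np.set_printoptions(suppress=True,precision=2)
mt=ft([(275,72),(412,32),(477,258),(340,298)]); ms=fs([(48,226),(32,75),(372,36),(405,182)])
print(tri(ms,mt))
ob=[(90,55,22),(90,-55,22),(-90,-55,22),(-90,55,22)]
print('mould',fit(ob,ms,mt,[500,100,0,.2]))
pt=ft([(145,338),(248,324),(271,519),(167,533)]); ps=fs([(424,448),(418,315),(728,307),(745,440)])
print(tri(ps,pt)); ob=[(75,40,3),(75,-40,3),(-75,-40,3),(-75,40,3)]
print('pad',fit(ob,ps,pt,[400,200,0,.1]))
# plaque
qt=ft([(344,190),(421,169),(440,244),(361,266)]); qs=fs([(245,165),(234,83),(345,71),(357,150)])
print('plaque',tri(qs,qt)); ob=[(30,30,3),(30,-30,3),(-30,-30,3),(-30,30,3)]
print(fit(ob,qs,qt,[450,100,20,.2]))
print('tail',tri(fs([(645,342),(645,404)]),ft([(236,463),(187,469)])))
print('griptop',tri(fs([(577,283)]),ft([(198,425)])), 'gtop@z49',onz('top',ft([(198,425)]),40),onz('side',fs([(577,281)]),49))
print(cam('top')[2], cam('side')[2])
E
```

```text
[[710.43 298.17  19.06   1.22]
 [738.89 193.44  21.51   1.4 ]
 [564.29 148.32  21.43   0.81]
 [537.03 252.15  18.15   1.62]]
mould (array([637.64, 222.93,  -2.07,   0.26]), np.float64(0.2994313567014544))
[[512.98 404.49  -1.3    0.06]
 [522.16 325.3    1.32   1.89]
 [373.31 309.53   2.45   0.52]
 [364.93 388.81  -0.74   0.46]]
pad (array([443.35, 356.98,  -2.68,   0.11]), np.float64(0.26824534127372107))
plaque [[618.78 247.53  18.98   1.17]
 [632.95 188.98  20.03   1.04]
 [575.7  175.9   20.71   0.87]
 [561.71 235.42  22.12   1.11]]
(array([597.23, 211.93,  17.39,   0.23]), np.float64(0.29597358902325716))
tail [[414.54 335.31   2.78   3.51]
 [412.27 372.65   1.65   1.11]]
griptop [[446.41 349.7   57.71   0.17]] gtop@z49 [[446.25 354.23  40.  ]] [[446.51 340.5   49.  ]]
[[  -0.03    1.     -0.07  461.53]
 [  -1.     -0.03   -0.     79.  ]
 [  -0.01    0.07    1.   1117.75]
 [   0.      0.      0.      1.  ]] [[  -1.      0.05   -0.08  434.23]
 [  -0.09   -0.63    0.77 1156.24]
 [  -0.01    0.78    0.63  942.33]
 [   0.      0.      0.      1.  ]]
```

```bash
cat >> h.py <<'E'
def toolR(yaw,tilt=0):  # y=forward dir, z down; tilt>0 nose down
    c,s=np.cos(yaw),np.sin(yaw)
    return R.from_matrix(np.array([[-s,c,0],[c,s,0],[0,0,-1]]).T.copy())*R.from_rotvec([tilt,0,0])
def delta(p0,R0,p1,R1):
    return np.round(R0.inv().apply(np.array(p1)-p0),1).tolist(), np.round((R0.inv()*R1).as_rotvec(),4).tolist()
def fitz(obj,s,t,z,x0):
    obj=np.array(obj,float)
    def pts(x): c,n=np.cos(x[2]),np.sin(x[2]); return obj@np.array([[c,n,0],[-n,c,0],[0,0,1]])+[x[0],x[1],z]
    f=lambda x:np.r_[(proj('side',pts(x))-s).ravel(),(proj('top',pts(x))-t).ravel()]
    r=least_squares(f,x0); return r.x,np.sqrt(np.mean(r.fun**2))
E
python3 - <<'E'
from h import *
np.set_printoptions(suppress=True,precision=3)
mt=ft([(275,72),(412,32),(477,258),(340,298)]); ms=fs([(48,226),(32,75),(372,36),(405,182)])
print('mould',fitz([(90,55,22),(90,-55,22),(-90,-55,22),(-90,55,22)],ms,mt,0,[600,200,.2]))
pt=ft([(145,338),(248,324),(271,519),(167,533)]); ps=fs([(424,448),(418,315),(728,307),(745,440)])
print('pad',fitz([(75,40,3),(75,-40,3),(-75,-40,3),(-75,40,3)],ps,pt,0,[400,200,.1]))
# lifter: tail corners, tip corners (flat assumed), as separate fits
print('lifter',fitz([(-31,-18,5),(-31,18,5)],fs([(645,342),(645,404)]),ft([(236,463),(187,469)]),0,[440,350,.1]))
o=ctrl.get_obs(); p0=np.array(o['ee_pos']);R0=R.from_rotvec(o['orientation'])
A=([480,-130,210],toolR(-.5)); B=([443.8,357,80],toolR(.11))
print(delta(p0,R0,*A)); print(delta(A[0],A[1],*B), o['width'])
E
```

```text
mould (array([637.336, 223.609,   0.258]), np.float64(0.3918061203330941))
pad (array([443.36 , 357.746,   0.108]), np.float64(0.4353650148952748))
lifter (array([444.177, 356.44 ,   0.054]), np.float64(0.5373058288199422))
([391.8, -318.8, 12.7], [0.0, -0.0, -0.672])
([410.0, -265.2, 130.0], [0.0, 0.0, -0.61]) 87.4756442369818
```

```bash
python3 -m creep '[{"translation":[49,-40,1.5],"angular":[0,0,-0.084],"jaw":1},{"translation":[98,-80,3],"angular":[0,0,-0.168],"jaw":1},{"translation":[147,-120,5],"angular":[0,0,-0.252],"jaw":1},{"translation":[196,-159,6],"angular":[0,0,-0.336],"jaw":1},{"translation":[245,-199,8],"angular":[0,0,-0.42],"jaw":1},{"translation":[294,-239,10],"angular":[0,0,-0.504],"jaw":1},{"translation":[343,-279,11],"angular":[0,0,-0.588],"jaw":1},{"translation":[391.8,-318.8,12.7],"angular":[0,0,-0.672],"jaw":1}]'
python3 -m creep '[{"translation":[51,-33,5],"angular":[0,0,-0.076],"jaw":1},{"translation":[102,-66,10],"angular":[0,0,-0.152],"jaw":1},{"translation":[154,-99,20],"angular":[0,0,-0.228],"jaw":1},{"translation":[205,-133,30],"angular":[0,0,-0.305],"jaw":1},{"translation":[256,-166,50],"angular":[0,0,-0.38],"jaw":1},{"translation":[307,-199,75],"angular":[0,0,-0.457],"jaw":1},{"translation":[360,-233,100],"angular":[0,0,-0.53],"jaw":1},{"translation":[410,-265.2,130],"angular":[0,0,-0.61],"jaw":1}]'
python3 - <<'E'
from h import *
o=ctrl.get_obs(); p0=np.array(o['ee_pos']);R0=R.from_rotvec(o['orientation']);print(p0,R0.as_rotvec(),o['ft_force'])
print(delta(p0,R0,[443.8,357,15.5],toolR(.105)))
E
```

```text
t: 2.0
ee_pos: [478.4, -132.9, 210.5]
orientation: [2.699, 1.606, 0.001]
ft_force: [0.6, -0.6, 0.3]
width: 87.6
grasp_force: 0.0
t: 3.0
ee_pos: [442.3, 342.2, 85.9]
orientation: [2.092, 2.343, 0.002]
ft_force: [-0.0, 0.7, 0.1]
width: 87.6
grasp_force: 0.0
[442.33818982 342.15825545  85.92347368] [2.09227808 2.34295428 0.00237884] [-0.0494659   0.68485471  0.13278076]
([14.5, 3.0, 70.4], [0.0014, -0.0007, 0.0079])
```

```bash
python3 -m creep '[{"translation":[0,0,0],"angular":[0,0,0],"jaw":1},{"translation":[0,0,15],"angular":[0,0,0],"jaw":1},{"translation":[0,0,30],"angular":[0,0,0],"jaw":1},{"translation":[0,0,42],"angular":[0,0,0],"jaw":1},{"translation":[0,0,52],"angular":[0,0,0],"jaw":1},{"translation":[0,0,56],"angular":[0,0,0],"jaw":1},{"translation":[0,0,56],"angular":[0,0,0],"jaw":1},{"translation":[0,0,56],"angular":[0,0,0],"jaw":1}]'
python3 - <<'E'
from h import *
o=ctrl.get_obs(); p0=np.array(o['ee_pos']);R0=R.from_rotvec(o['orientation'])
print(p0,delta(p0,R0,[443.8,357.2,15.5],toolR(.105)))
im=snap('top','t1.png');im2=snap('side','s1.png')
a=cv2.resize(im[185:265,205:270],None,fx=6,fy=6,interpolation=3)[:,:,::-1];b=cv2.resize(im2[245:325,315:395],None,fx=5,fy=6,interpolation=3)[:,:,::-1]
cv2.imwrite('pics/c1.png',np.hstack([a,b]))
E
```

```text
t: 4.0
ee_pos: [442.5, 340.0, 30.6]
orientation: [2.096, 2.34, 0.001]
ft_force: [0.2, 0.5, -0.5]
width: 87.9
grasp_force: 0.0
[442.45925516 339.95374808  30.59320248] ([17.0, 3.2, 15.1], [0.0005, -0.0003, 0.005])
```

View pics/c1.png

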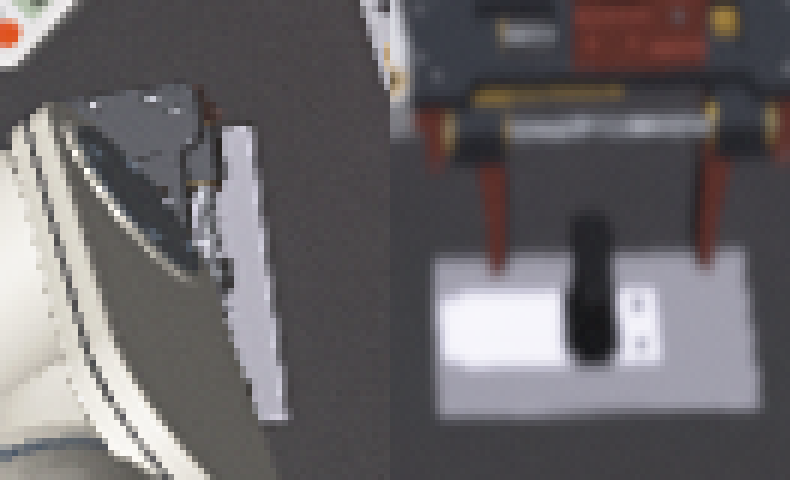

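```bash
python3 -m creep '[{"translation":[9,2,0],"angular":[0,0,0.005],"jaw":1},{"translation":[17,3,0],"angular":[0,0,0.005],"jaw":1},{"translation":[17,3,8],"angular":[0,0,0.005],"jaw":1},{"translation":[17,3,15],"angular":[0,0,0.005],"jaw":1},{"translation":[17,3,15],"angular":[0,0,0.005],"jaw":1},{"translation":[17,3,15],"angular":[0,0,0.005],"jaw":0},{"translation":[17,3,15],"angular":[0,0,0.005],"jaw":0},{"translation":[17,3,15],"angular":[0,0,0.005],"jaw":0}]'
python3 -m creep '[{"translation":[0,0,0],"angular":[0,0,0],"jaw":0},{"translation":[0,0,0],"angular":[0,0,0],"jaw":0},{"translation":[0,0,0],"angular":[0,0,0],"jaw":0},{"translation":[0,0,0],"angular":[0,0,0],"jaw":0},{"translation":[0,0,0],"angular":[0,0,0],"jaw":0},{"translation":[0,0,0],"angular":[0,0,0],"jaw":0},{"translation":[0,0,-1],"angular":[0,0,0],"jaw":0},{"translation":[0,0,-2],"angular":[0,0,0],"jaw":0}]'
python3 -c "
from workcell import ctrl
o=ctrl.get_obs();print(o['ee_pos'],o['orientation'],o['ft_force'],o['moment'])"
```

```text
t: 5.1
ee_pos: [443.5, 357.0, 15.5]
orientation: [2.102, 2.335, 0.0]
ft_force: [-1.1, -0.3, 0.4]
width: 61.7
grasp_force: 0.0
t: 6.1
ee_pos: [443.2, 356.9, 17.2]
orientation: [-2.102, -2.335, 0.001]
ft_force: [-0.5, -0.2, -0.8]
width: 17.4
grasp_force: 30.0
[443.17412021 356.89038135  17.21245277] [-2.10176767e+00 -2.33485342e+00  5.92104672e-04] [-0.45925082 -0.22891304 -0.79206711] [-0.04837655 -0.08515694  0.0108319 ]
```

```bash
cat >> h.py <<'E'
M=np.array([637.3,223.6]);MY=.258
def mw(x,y,z): c,s=np.cos(MY),np.sin(MY); return np.array([M[0]+x*c-y*s,M[1]+x*s+y*c,z])
def wm(p): c,s=np.cos(MY),np.sin(MY); d=np.array(p[:2])-M; return np.array([d[0]*c+d[1]*s,-d[0]*s+d[1]*c,p[2]])
E
python3 - <<'E'
from h import *
o=ctrl.get_obs(); p0=np.array(o['ee_pos']);R0=R.from_rotvec(o['orientation'])
print(delta(p0,R0,mw(-170,0,42.5),toolR(MY)))
E
```

```text
([-178.8, 11.1, -25.3], [-0.0004, 0.0001, -0.153])
```

```bash
python3 -m creep '[{"translation":[0,0,-15],"angular":[0,0,0],"jaw":0},{"translation":[-30,2,-30],"angular":[0,0,-0.03],"jaw":0},{"translation":[-65,4,-40],"angular":[0,0,-0.06],"jaw":0},{"translation":[-100,6,-40],"angular":[0,0,-0.09],"jaw":0},{"translation":[-140,9,-35],"angular":[0,0,-0.12],"jaw":0},{"translation":[-178.5,11,-25],"angular":[0,0,-0.153],"jaw":0},{"translation":[-178.5,11,-25],"angular":[0,0,-0.153],"jaw":0},{"translation":[-178.5,11,-25],"angular":[0,0,-0.153],"jaw":0}]'
python3 - <<'E'
from h import *
o=ctrl.get_obs(); p0=np.array(o['ee_pos']);R0=R.from_rotvec(o['orientation']);print(wm(p0),o['ft_force'],o['moment'])
print(delta(p0,R0,mw(-170,0,42.5),toolR(MY)))
im=snap('top','t2.png');im2=snap('side','s2.png')
a=cv2.resize(im[150:220,245:310],None,fx=6,fy=6,interpolation=3)[:,:,::-1];b=cv2.resize(im2[220:290,280:365],None,fx=4.7,fy=6,interpolation=3)[:,:,::-1]
cv2.imwrite('pics/c2.png',np.hstack([a,b]))
E
```

```text
t: 7.1
ee_pos: [473.6, 181.1, 43.0]
orientation: [1.918, 2.487, 0.002]
ft_force: [1.0, 0.2, -0.2]
width: 17.8
grasp_force: 30.0
[-169.175271      0.64292001   43.02133669] [ 1.01909504  0.21680625 -0.22971174] [-0.00630921 -0.1308386   0.02711977]
([-0.6, -0.8, 0.5], [0.0013, -0.0003, -0.0009])
```

View pics/c2.png

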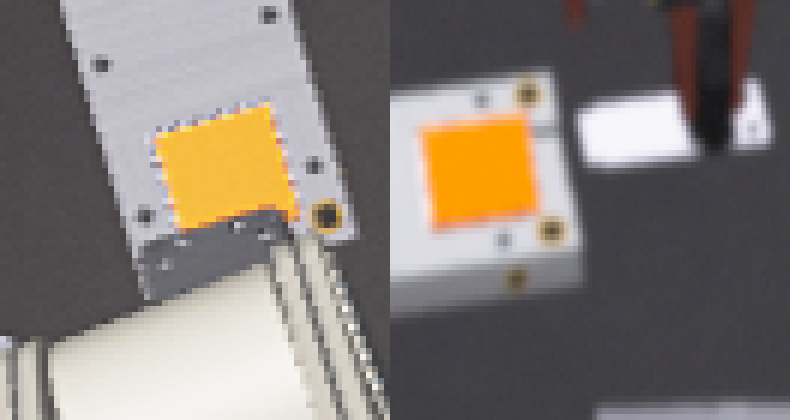

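Run:
```python
from h import *
np.set_printoptions(suppress=True,precision=2)
f=lambda P:((proj('side',P)-[280,220]+.5)*[4.7,6]-.5+[390,0])
for b in(0,2,4,8): print(b,f([mw(-99.2,.6+15,32.5+b),mw(-99.2,.6-15,32.5+b)]).ravel())
print('tail',f([mw(-200.2,.6+18,32.5),mw(-200.2,.6-18,32.5)]).ravel())
print('slot far edge',f([mw(-90,-22,22),mw(-74,-22,22)]).ravel(),'mould corner',f([mw(-90,-55,22),mw(-90,55,22)]).ravel())
```

```text
0 [586.93 159.67 578.11 112.4 ]
2 [586.88 156.27 578.05 109.01]
4 [586.82 152.87 577.99 105.62]
8 [586.71 146.04 577.86  98.81]
tail [769.67 135.18 755.54  79.6 ]
slot far edge [559.98 120.89 531.6  125.35] mould corner [551.03  70.96 582.21 244.82]
```

```bash
python3 -m creep '[{"translation":[-1.6,4,0],"angular":[0,0,0],"jaw":0},{"translation":[-1.6,10,2],"angular":[0,0,0],"jaw":0},{"translation":[-1.6,14.5,6],"angular":[0,0,0],"jaw":0},{"translation":[-1.6,14.5,11],"angular":[0,0,0],"jaw":0},{"translation":[-1.6,14.5,14],"angular":[0,0,0],"jaw":0},{"translation":[-1.6,14.5,14.5],"angular":[0,0,0],"jaw":0},{"translation":[-1.6,14.5,15],"angular":[0,0,0],"jaw":0},{"translation":[-1.6,14.5,15],"angular":[0,0,0],"jaw":0}]'
python3 -m creep '[{"translation":[0,0,0.2],"angular":[0,0,0],"jaw":0},{"translation":[0,0,0.5],"angular":[0,0,0],"jaw":0},{"translation":[0,0,0.7],"angular":[0,0,0],"jaw":0},{"translation":[0,0,1.0],"angular":[0,0,0],"jaw":0},{"translation":[0,0,1.2],"angular":[0,0,0],"jaw":0},{"translation":[0,0,1.4],"angular":[0,0,0],"jaw":0},{"translation":[0,0,1.5],"angular":[0,0,0],"jaw":0},{"translation":[0,0,1.5],"angular":[0,0,0],"jaw":0}]'
python3 -c "
from h import *
o=ctrl.get_obs();print(wm(o['ee_pos']),o['ft_force'],o['moment'])"
```

```text
t: 8.2
ee_pos: [487.4, 182.7, 27.3]
orientation: [1.917, 2.489, 0.0]
ft_force: [-0.7, -0.1, -1.4]
width: 17.8
grasp_force: 30.0
t: 9.2
ee_pos: [487.4, 182.8, 25.8]
orientation: [-1.917, -2.489, 0.0]
ft_force: [-0.5, -0.3, -1.0]
width: 18.0
grasp_force: 30.0
[-155.34942289   -1.21911354   25.75529357] [-0.4553095  -0.29908955 -1.03433061] [-0.02963403 -0.05098112 -0.0481977 ]
```

```bash
python3 -m creep '[{"translation":[0,0,0.2],"angular":[0,0,0],"jaw":0},{"translation":[0,0,0.4],"angular":[0,0,0],"jaw":0},{"translation":[0,0,0.6],"angular":[0,0,0],"jaw":0},{"translation":[0,0,0.8],"angular":[0,0,0],"jaw":0},{"translation":[0,0,1.0],"angular":[0,0,0],"jaw":0},{"translation":[0,0,1.2],"angular":[0,0,0],"jaw":0},{"translation":[0,0,1.2],"angular":[0,0,0],"jaw":0},{"translation":[0,0,1.2],"angular":[0,0,0],"jaw":0}]'
python3 -c "
from h import *
o=ctrl.get_obs();print(wm(o['ee_pos']),o['ft_force'],o['moment'])"
```

```text
t: 10.2
ee_pos: [487.4, 182.8, 25.3]
orientation: [1.917, 2.489, 0.0]
ft_force: [-5.0, -0.9, 11.1]
width: 17.9
grasp_force: 30.0
[-155.34653589   -1.20377493   25.30831648] [-4.97342446 -0.93536395 11.08486613] [-0.12405922  0.02972203  0.01925632]
```

```bash
python3 -m creep '[{"translation":[0,0,-2],"angular":[0,0,0],"jaw":0},{"translation":[0,0,-4],"angular":[0,0,0],"jaw":0},{"translation":[0,0,-4],"angular":[0.017,0,0],"jaw":0},{"translation":[0,0,-4],"angular":[0.034,0,0],"jaw":0},{"translation":[0,0,-4],"angular":[0.034,0,0],"jaw":0},{"translation":[0,0,-3.7],"angular":[0.034,0,0],"jaw":0},{"translation":[0,0,-3.4],"angular":[0.034,0,0],"jaw":0},{"translation":[0,0,-3.4],"angular":[0.034,0,0],"jaw":0}]'
python3 -c "
from h import *
o=ctrl.get_obs();print(wm(o['ee_pos']),o['ft_force'],o['moment'],(toolR(MY).inv()*R.from_rotvec(o['orientation'])).as_rotvec())"
python3 -m creep '[{"translation":[0,0,0],"angular":[0,0,0],"jaw":0},{"translation":[0,0,0.1],"angular":[0,0,0],"jaw":0},{"translation":[0,0,0.2],"angular":[0,0,0],"jaw":0},{"translation":[0,0,0.3],"angular":[0,0,0],"jaw":0},{"translation":[0,0,0.4],"angular":[0,0,0],"jaw":0},{"translation":[0,0,0.4],"angular":[0,0,0],"jaw":0},{"translation":[0,0,0.4],"angular":[0,0,0],"jaw":0},{"translation":[0,0,0.4],"angular":[0,0,0],"jaw":0}]'
python3 -c "
from h import *
o=ctrl.get_obs();print(wm(o['ee_pos']),o['ft_force'],o['moment'],(toolR(MY).inv()*R.from_rotvec(o['orientation'])).as_rotvec())"
```

```text
t: 11.2
ee_pos: [487.3, 182.8, 28.0]
orientation: [-1.904, -2.472, 0.042]
ft_force: [-0.0, 0.7, -0.0]
width: 18.0
grasp_force: 30.0
[-155.44455466   -1.22263091   27.99308491] [-0.03676036  0.7061082  -0.02638875] [-0.05183684 -0.12289609 -0.00596243] [ 3.40750716e-02 -1.48251253e-07 -6.83834811e-06]
t: 12.2
ee_pos: [487.3, 182.8, 27.8]
orientation: [-1.904, -2.472, 0.042]
ft_force: [-2.6, -2.5, 6.3]
width: 18.3
grasp_force: 30.0
[-155.47301438   -1.21928729   27.80682551] [-2.6091685  -2.48395582  6.33669865] [-0.08542927  0.08452538 -0.01300841] [ 3.41109610e-02  7.13378423e-06 -3.83412143e-05]
```

```bash
python3 -m creep '[{"translation":[0,0,-0.2],"angular":[0,0,0],"jaw":0},{"translation":[0,2,-0.2],"angular":[0,0,0],"jaw":0},{"translation":[0,5,-0.2],"angular":[0,0,0],"jaw":0},{"translation":[0,8,-0.2],"angular":[0,0,0],"jaw":0},{"translation":[0,11,-0.2],"angular":[0,0,0],"jaw":0},{"translation":[0,14,-0.2],"angular":[0,0,0],"jaw":0},{"translation":[0,14,-0.2],"angular":[0,0,0],"jaw":0},{"translation":[0,14,-0.2],"angular":[0,0,0],"jaw":0}]'
python3 -c "
from h import *
o=ctrl.get_obs();print(wm(o['ee_pos']),o['ft_force'],o['moment'],(toolR(MY).inv()*R.from_rotvec(o['orientation'])).as_rotvec())"
```

```text
t: 13.2
ee_pos: [500.4, 186.2, 27.8]
orientation: [-1.904, -2.472, 0.043]
ft_force: [-6.1, -1.2, 11.8]
width: 18.1
grasp_force: 30.0
[-141.88647926   -1.19503133   27.77014228] [-6.1464348  -1.16098037 11.78856918] [-0.15941777  0.35617905 -0.00964527] [ 3.49628989e-02 -7.96729000e-06 -1.61159966e-05]
```

```bash
python3 -m creep '[{"translation":[0,0,-0.42],"angular":[0,0,0],"jaw":0},{"translation":[0,1,-0.45],"angular":[0,0,0],"jaw":0},{"translation":[0,2.5,-0.5],"angular":[0,0,0],"jaw":0},{"translation":[0,4,-0.55],"angular":[0,0,0],"jaw":0},{"translation":[0,6,-0.62],"angular":[0,0,0],"jaw":0},{"translation":[0,8,-0.69],"angular":[0,0,0],"jaw":0},{"translation":[0,8,-0.69],"angular":[0,0,0],"jaw":0},{"translation":[0,8,-0.69],"angular":[0,0,0],"jaw":0}]'
python3 -c "
from h import *
o=ctrl.get_obs();print(wm(o['ee_pos']),o['ft_force'],o['moment'],(toolR(MY).inv()*R.from_rotvec(o['orientation'])).as_rotvec())"
```

```text
t: 14.2
ee_pos: [508.7, 188.4, 27.8]
orientation: [-1.904, -2.472, 0.042]
ft_force: [-4.0, -1.4, 5.7]
width: 18.1
grasp_force: 30.0
[-133.32785286   -1.20537823   27.83112759] [-3.99391837 -1.42333722  5.70082096] [-0.08535802  0.11967161 -0.02891049] [3.41474317e-02 3.65515893e-05 2.97080551e-05]
```

```bash
python3 -m creep '[{"translation":[0,0,-0.14],"angular":[0,0,0],"jaw":0},{"translation":[0,1.5,-0.19],"angular":[0,0,0],"jaw":0},{"translation":[0,3,-0.24],"angular":[0,0,0],"jaw":0},{"translation":[0,5,-0.31],"angular":[0,0,0],"jaw":0},{"translation":[0,7,-0.38],"angular":[0,0,0],"jaw":0},{"translation":[0,9,-0.45],"angular":[0,0,0],"jaw":0},{"translation":[0,9,-0.45],"angular":[0,0,0],"jaw":0},{"translation":[0,9,-0.45],"angular":[0,0,0],"jaw":0}]'
python3 - <<'E'
from h import *
o=ctrl.get_obs();print(wm(o['ee_pos']),o['ft_force'],o['moment'],(toolR(MY).inv()*R.from_rotvec(o['orientation'])).as_rotvec())
im=snap('top','t3.png');im2=snap('side','s3.png')
a=cv2.resize(im[150:220,245:310],None,fx=6,fy=6,interpolation=3)[:,:,::-1];b=cv2.resize(im2[220:290,280:365],None,fx=4.7,fy=6,interpolation=3)[:,:,::-1]
cv2.imwrite('pics/c3.png',np.hstack([a,b]))
E
```

```text
t: 15.2
ee_pos: [517.6, 190.8, 27.9]
orientation: [-1.905, -2.472, 0.042]
ft_force: [-2.3, -0.2, 3.8]
width: 17.8
grasp_force: 30.0
[-124.11972798   -1.19618814   27.86535179] [-2.31612129 -0.19029987  3.82922295] [ 0.00045039 -0.02622598  0.00658055] [3.36241737e-02 4.48086542e-05 1.74667834e-05]
```

View pics/c3.png

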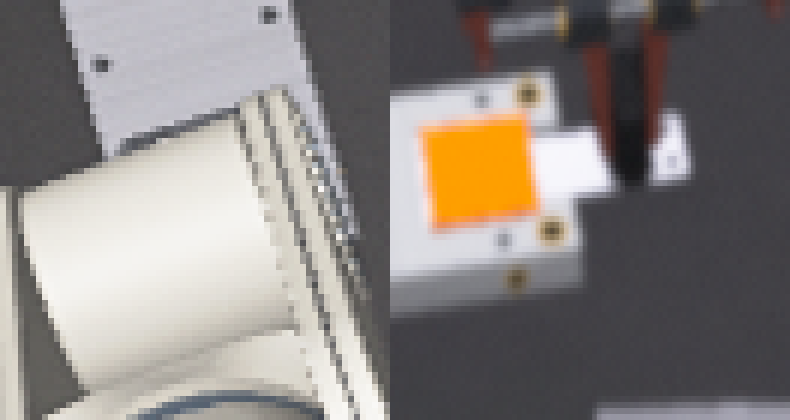

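```bash
python3 -m creep '[{"translation":[0,-0.1,-1.7],"angular":[0,0,0],"jaw":0},{"translation":[0,0.0,-4.5],"angular":[0,0,0],"jaw":0},{"translation":[0,0.2,-7.8],"angular":[0,0,0],"jaw":0},{"translation":[0,1.2,-13.8],"angular":[0,0,0],"jaw":0},{"translation":[0,3.1,-19.5],"angular":[0,0,0],"jaw":0},{"translation":[0,5.8,-25],"angular":[0,0,0],"jaw":0},{"translation":[0,9.2,-30],"angular":[0,0,0],"jaw":0},{"translation":[0,9.2,-30],"angular":[0,0,0],"jaw":0}]'
python3 - <<'E'
from h import *
o=ctrl.get_obs();print(wm(o['ee_pos']),o['ft_force'],o['moment'],(toolR(MY).inv()*R.from_rotvec(o['orientation'])).as_rotvec())
im2=snap('side','s4.png')
b=cv2.resize(im2[200:290,240:365],None,fx=6,fy=6,interpolation=3)[:,:,::-1]
cv2.imwrite('pics/c4.png',b)
E
```

```text
t: 16.3
ee_pos: [528.0, 193.5, 58.1]
orientation: [-1.905, -2.473, 0.04]
ft_force: [-1.7, -0.2, -1.0]
width: 17.9
grasp_force: 30.0
[-113.33997808   -1.19064078   58.05945164] [-1.69192715 -0.19788737 -1.00070002] [-0.04843817 -0.04372747  0.03800399] [3.26473437e-02 9.73396476e-05 7.18543950e-05]
```

View pics/c4.png

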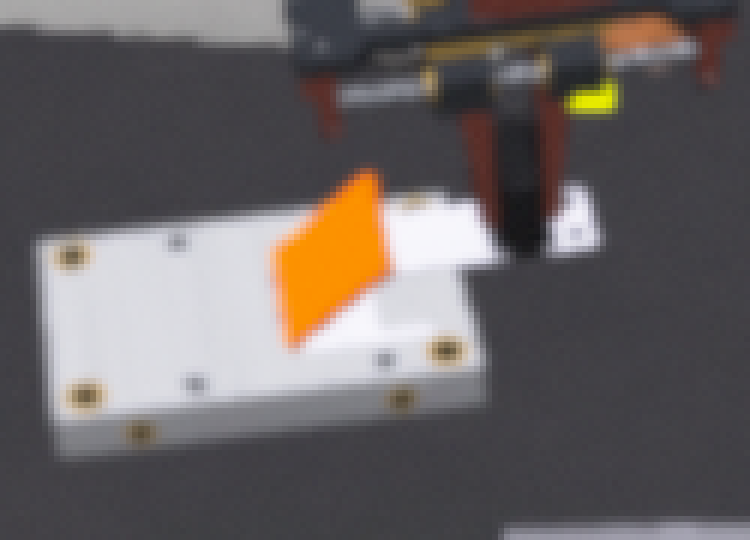

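```bash
python3 -m creep '[{"translation":[0,2.5,-2.8],"angular":[0,0,0],"jaw":0},{"translation":[0,5.1,-5.5],"angular":[0,0,0],"jaw":0},{"translation":[0,8,-7.9],"angular":[0,0,0],"jaw":0},{"translation":[0,11.2,-10.1],"angular":[0,0,0],"jaw":0},{"translation":[0,14.5,-12],"angular":[0,0,0],"jaw":0},{"translation":[0,18,-13.5],"angular":[0,0,0],"jaw":0},{"translation":[0,21.5,-14.7],"angular":[0,0,0],"jaw":0},{"translation":[0,25.2,-15.7],"angular":[0,0,0],"jaw":0}]'
python3 -m creep '[{"translation":[0,2.5,-0.4],"angular":[0,0,0],"jaw":0},{"translation":[0,5,-0.7],"angular":[0,0,0],"jaw":0},{"translation":[0,7.5,-0.9],"angular":[0,0,0],"jaw":0},{"translation":[0,9.5,-1],"angular":[0,0,0],"jaw":0},{"translation":[0,11.5,-1.1],"angular":[0,0,0],"jaw":0},{"translation":[0,13.5,-1.2],"angular":[0,0,0],"jaw":0},{"translation":[0,14.5,-1.2],"angular":[0,0,0],"jaw":0},{"translation":[0,14.5,-1.2],"angular":[0,0,0],"jaw":0}]'
python3 - <<'E'
from h import *
o=ctrl.get_obs();print(wm(o['ee_pos']),o['ft_force'],o['moment'],(toolR(MY).inv()*R.from_rotvec(o['orientation'])).as_rotvec())
im2=snap('side','s5.png')
b=cv2.resize(im2[200:290,240:365],None,fx=6,fy=6,interpolation=3)[:,:,::-1]
cv2.imwrite('pics/c5.png',b)
E
```

```text
t: 17.35
ee_pos: [552.4, 199.9, 72.4]
orientation: [-1.904, -2.472, 0.042]
ft_force: [-0.6, 0.3, -1.5]
width: 18.0
grasp_force: 30.0
t: 18.35
ee_pos: [566.2, 203.6, 73.0]
orientation: [-1.904, -2.472, 0.042]
ft_force: [0.5, 0.3, -0.6]
width: 18.0
grasp_force: 30.0
[-73.82370557  -1.2346814   73.02912264] [ 0.48496307  0.28426978 -0.6412389 ] [ 0.03531713 -0.06915421  0.04850386] [ 3.40383779e-02 -6.82001608e-06 -5.21046133e-06]
```

View pics/c5.png

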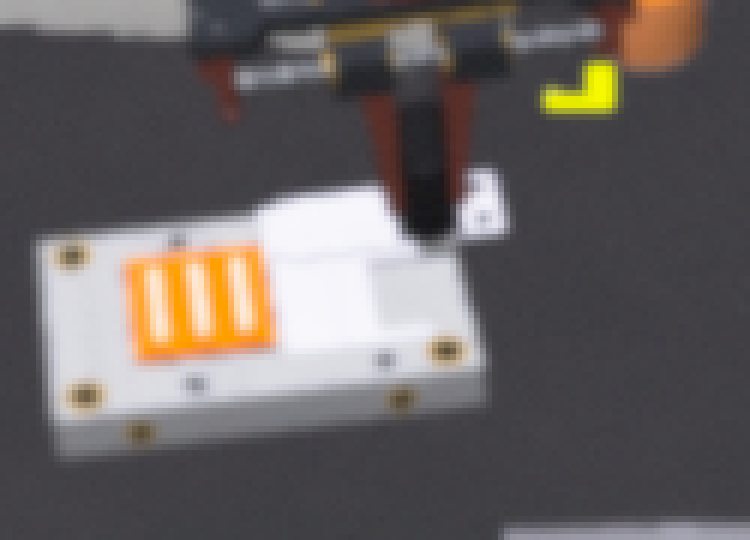

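Run:
```python
from h import *
np.set_printoptions(suppress=True,precision=1)
p=fs([(275,345),(263,242),(125,262),(138,362)],6,(240,200))
print(np.array([wm(q) for q in onz('side',p,28)]))
print(np.array([wm(q) for q in onz('side',fs([(485,370),(35,240),(50,420)],6,(240,200)),22)]))
o=ctrl.get_obs(); p0=np.array(o['ee_pos']);R0=R.from_rotvec(o['orientation'])
A=(mw(-190,0,95),toolR(.2)); B=([443.4,357.1,60],toolR(.105))
print(delta(p0,R0,*A)); print(delta(A[0],A[1],*B))
```

```text
[[ -4.1  33.9  28. ]
 [ -5.9 -29.9  28. ]
 [ 54.4 -27.8  28. ]
 [ 53.5  33.9  28. ]]
[[-89.3  58.   22. ]
 [ 92.7 -55.2  22. ]
 [ 92.1  55.3  22. ]]
([1.2, -116.8, -18.0], [-0.034, 0.001, 0.058])
([180.4, 26.2, 35.0], [0.0, 0.0, 0.095])
```

```bash
python3 -m creep '[{"translation":[0,-8,-3],"angular":[0,0,0],"jaw":0},{"translation":[0,-25,-8],"angular":[-0.005,0,0.008],"jaw":0},{"translation":[0.5,-45,-12],"angular":[-0.01,0,0.02],"jaw":0},{"translation":[1,-65,-15],"angular":[-0.017,0.0,0.03],"jaw":0},{"translation":[1,-85,-17],"angular":[-0.025,0,0.04],"jaw":0},{"translation":[1,-102,-18],"angular":[-0.03,0,0.05],"jaw":0},{"translation":[1.2,-116.8,-18],"angular":[-0.034,0.001,0.058],"jaw":0},{"translation":[1.2,-116.8,-18],"angular":[-0.034,0.001,0.058],"jaw":0}]'
python3 -m creep '[{"translation":[20,3,0],"angular":[0,0,0.01],"jaw":0},{"translation":[50,7,2],"angular":[0,0,0.03],"jaw":0},{"translation":[80,12,6],"angular":[0,0,0.045],"jaw":0},{"translation":[110,16,12],"angular":[0,0,0.06],"jaw":0},{"translation":[140,20,20],"angular":[0,0,0.08],"jaw":0},{"translation":[165,24,30],"angular":[0,0,0.09],"jaw":0},{"translation":[180,26,35],"angular":[0,0,0.095],"jaw":0},{"translation":[180,26,35],"angular":[0,0,0.095],"jaw":0}]'
python3 -m creep '[{"translation":[0,0,0],"angular":[0,0,0],"jaw":0},{"translation":[0,0,0],"angular":[0,0,0],"jaw":0},{"translation":[0,0,10],"angular":[0,0,0],"jaw":0},{"translation":[0,0,20],"angular":[0,0,0],"jaw":0},{"translation":[0,0,28],"angular":[0,0,0],"jaw":0},{"translation":[0,0,32],"angular":[0,0,0],"jaw":0},{"translation":[0,0,34],"angular":[0,0,0],"jaw":0},{"translation":[0,0,34],"angular":[0,0,0],"jaw":0}]'
python3 - <<'E'
from h import *
o=ctrl.get_obs(); p0=np.array(o['ee_pos']);R0=R.from_rotvec(o['orientation'])
print(p0,o['ft_force'],delta(p0,R0,[443.3,356.9,15.7],toolR(.105)))
E
```

```text
t: 19.4
ee_pos: [452.4, 174.8, 95.1]
orientation: [-1.988, -2.432, 0.001]
ft_force: [0.8, 0.2, -0.6]
width: 18.0
grasp_force: 30.0
t: 20.4
ee_pos: [443.4, 357.3, 59.7]
orientation: [-2.1, -2.336, 0.0]
ft_force: [-0.2, -0.6, -0.8]
width: 18.0
grasp_force: 30.0
t: 21.4
ee_pos: [443.4, 356.7, 26.0]
orientation: [2.102, 2.335, 0.0]
ft_force: [-0.7, 0.1, -1.6]
width: 17.8
grasp_force: 30.0
[443.36698686 356.74513865  25.97383793] [-0.67381888  0.1488737  -1.59842773] ([0.2, -0.1, 10.3], [0.0, -0.0, 0.0001])
```

```bash
python3 -m creep '[{"translation":[0,0,4],"angular":[0,0,0],"jaw":0},{"translation":[0,0,7],"angular":[0,0,0],"jaw":0},{"translation":[0,0,8.5],"angular":[0,0,0],"jaw":0},{"translation":[0,0,9.4],"angular":[0,0,0],"jaw":0},{"translation":[0,0,9.8],"angular":[0,0,0],"jaw":0},{"translation":[0,0,10.1],"angular":[0,0,0],"jaw":0},{"translation":[0,0,10.3],"angular":[0,0,0],"jaw":0},{"translation":[0,0,10.3],"angular":[0,0,0],"jaw":0}]'
```

```text
t: 22.4
ee_pos: [443.3, 356.7, 15.8]
orientation: [-2.102, -2.335, -0.0]
ft_force: [0.2, -1.4, -1.4]
width: 17.9
grasp_force: 30.0
```

```bash
python3 -m creep '[{"translation":[0,0,0.2],"angular":[0,0,0],"jaw":0},{"translation":[0,0,0.3],"angular":[0,0,0],"jaw":0},{"translation":[0,0,0.3],"angular":[0,0,0],"jaw":0.3},{"translation":[0,0,0.3],"angular":[0,0,0],"jaw":0.6},{"translation":[0,0,0.3],"angular":[0,0,0],"jaw":0.8},{"translation":[0,0,0.3],"angular":[0,0,0],"jaw":0.8},{"translation":[0,0,0.3],"angular":[0,0,0],"jaw":0.8},{"translation":[0,0,0.3],"angular":[0,0,0],"jaw":0.8}]'
python3 -m creep '[{"translation":[0,0,0],"angular":[0,0,0],"jaw":0.8},{"translation":[0,0,-5],"angular":[0,0,0],"jaw":0.8},{"translation":[0,0,-15],"angular":[0,0,0],"jaw":0.8},{"translation":[0,0,-35],"angular":[0,0,0],"jaw":0.8},{"translation":[0,0,-60],"angular":[0,0,0],"jaw":0.8},{"translation":[0,0,-90],"angular":[0,0,0],"jaw":0.8},{"translation":[0,0,-120],"angular":[0,0,0],"jaw":0.8},{"translation":[0,0,-150],"angular":[0,0,0],"jaw":0.8}]'
python3 -m creep '[{"translation":[-20,0,0],"angular":[0,0,0],"jaw":0.8},{"translation":[-60,0,0],"angular":[0,0,0],"jaw":0.8},{"translation":[-100,0,0],"angular":[0,0,0],"jaw":0.8},{"translation":[-150,0,0],"angular":[0,0,0],"jaw":0.8},{"translation":[-200,0,0],"angular":[0,0,0],"jaw":0.8},{"translation":[-240,0,0],"angular":[0,0,0],"jaw":0.8},{"translation":[-270,0,0],"angular":[0,0,0],"jaw":0.8},{"translation":[-270,0,0],"angular":[0,0,0],"jaw":0.8}]'
python3 - <<'E'
from h import *
im=snap('top','t6.png');im2=snap('side','s6.png')
a=cv2.resize(im[125:265,185:315],(390,420),interpolation=3)[:,:,::-1];b=cv2.resize(im2[225:345,240:400],(410,420),interpolation=3)[:,:,::-1]
cv2.imwrite('pics/c6.png',np.hstack([a,b]))
E
```

```text
t: 23.4
ee_pos: [443.3, 356.7, 15.4]
orientation: [2.102, 2.335, 0.0]
ft_force: [1.2, -0.8, 0.7]
width: 69.4
grasp_force: 0.0
t: 24.4
ee_pos: [443.4, 356.8, 168.0]
orientation: [2.102, 2.335, 0.002]
ft_force: [-0.1, -0.2, -0.9]
width: 70.2
grasp_force: 0.0
t: 25.4
ee_pos: [470.7, 85.9, 165.0]
orientation: [-2.105, -2.331, 0.002]
ft_force: [1.3, 0.5, 0.1]
width: 70.6
grasp_force: 0.0
```

View pics/c6.png

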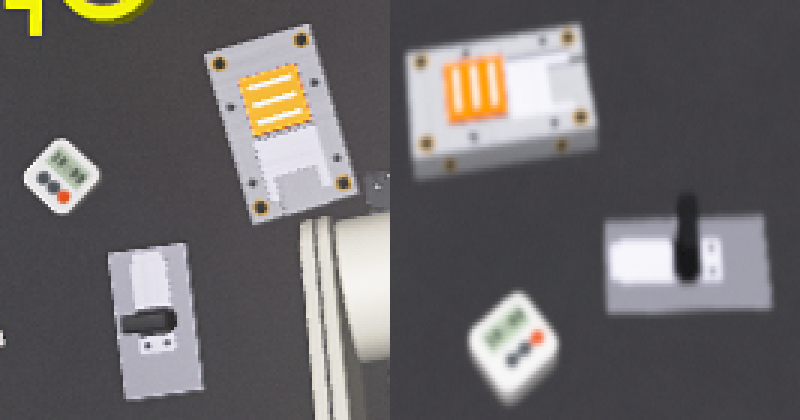

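The plaque lies ribbed side up and flat on the land (top crop about (275,100)). The lifter is back along its pad at (150,320), and the timer and the mould are where they were.

```bash
python3 -c "
from workcell import ctrl
print(ctrl.close_job())"
```

```text
the job is handed in; nothing more can be done
None
```

The job is handed in: the plaque lies flat and ribbed side up on the land, the lifter is back along its pad, and it took about 25 s; while feeling for the slot floor the blade pressed on the mould with about 13 N at most, easing to about 5 N by the end of the slide under the plaque.

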